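# Put the cedar moth board away in the drawer it was hanging across

## Robot

A 6-joint arm with a two-finger parallel gripper is mounted at the origin on the work surface. World frame = base frame: x ahead of the robot, y to its left, z up, the work surface at z = 0. Lengths are in m, angles in rad, forces in N, time in s.
With the tool pointing down it reaches from about 0.325 to 0.925 m from the base axis. Payload 3.1 kg.
Tool frame: the origin (TCP) lies midway between the tips of the shut fingers; the grasp point (between the pads) lies grip_point_offset behind it (grip_point_offset is the distance from the TCP to the grasp point, in m); z points along the fingers, y is the line along which they close (so a half turn about z gives the same grasp; the last joint's range is limited). The gripper opens to 85 mm and grips with 20 to 120 N. Pads are 22 mm wide; open, the fingers measure 114 mm over their backs; the gripper's body (76 mm by 85 mm) begins 54 mm behind the grasp point. The pads swing forward as they close: fully open they stand 13 mm farther back than shut.
Start: joints at [-0.112, 0.217, 1.613, -0, 1.311, -0.112], TCP at [0.625, 0, 0.21] pointing down, gripper open.
Joint ranges: [-2.75, 2.75], [-0.78, 2.1], [0.31, 2.55], [-1.13, 4.27], [0.13, 2.63], [-2.58, 2.58]. Speed limits (rad/s): [2.79, 2.79, 3.14, 3.14, 3.14, 3.14].

## Interface

Orientations are given as a 3x3 rotation matrix whose columns are the frame's x, y, z axes.
In Python, from bench import get_obs, grab_frame, get_calibration, hand_in, grip_point_offset gives the robot as it stands.
- The arm moves only by the tool apply_moves, never from a script. Its argument "increments" is a list of rows, each a list of 3 entries, a list of its own where there are three numbers: the closure, from 0 (fully open) to 1 (shut), then the shift along the world's x, y, z as a fraction of full scale, then the turn about the world's z as a fraction of full scale. In form: [[claw, [dx, dy, dz], spin], ...]. A call has 1 to 12 rows; each row is the pose to reach, as a shift and turn from the pose commanded when the call began; what a row does not reach only later rows make up. Full scale, the value 1, is 1 m for a shift and 30 degrees for a turn. A row lasts 1/12 s, in which the tool goes at most 41.7 mm and 7.16 degrees, less where a joint would pass 70% of its speed; a pose out of reach is approached as far as the arm can. A call with a number of a shift or a turn outside -1 to 1 is refused whole. A call with a gripper value outside its range is refused whole. The fingers move at their own pace and stop on an object; "squeeze" is the grip in N (left out, the last holds). Time passes only in rows, so rows that repeat a pose let the fingers close. It gives the time, the measured TCP pose, the force, the opening and the grip force at its end, in the units of the state.
- get_obs(): the state, without advancing time (a new reading comes with each control period).
- grab_frame(name): name is "scene" or "side" or "wrist"; returns the picture (480x640x3 uint8, blue, green, red); there is no depth.
- get_calibration(name): a dict with "fov_y" (degrees; the focal length in pixels is half the picture's height over the tangent of half this angle, whatever the lens; pixels are square), "cx", "cy" (the principal point, pixels), "rvec" (rotation vector, rad) and "tvec" (3), from world to camera coordinates, as OpenCV has them. Camera axes: x right, y down, z forward; pixel columns grow to the right and rows downward; lengths in m; the calibration is good to about 2 mm. A picture is of the moment at which its call begins: read the wrist's pose just before it. get_calibration takes no time and is no camera call; for the wrist camera it gives the pose at the moment of the call.
- hand_in(): hands the job in; it is judged then, once.
The state is a dict: "time": time; "joints": joint angles; "qvel": joint speeds; "joint_torque": joint torques, N m; "eef_pos": TCP position; "eef_rot": TCP orientation; "wrist_force": force on the tool from outside, world axes, zero at the start; "wrist_torque": the same for the moment, N m; "opening": finger opening in m; "gripper_force": force on a finger pad.
Only numpy, scipy, OpenCV 4.12 (cv2) and the standard library are available. Lean on these libraries where they do the work, as an engineer would, in place of code of your own. Each camera call takes 0.05 s, during which the arm holds its last target. There are 200 camera calls.

## Task

The cedar moth board clipped upright on the front of the little chest bars its drawer. Unclip it and lay it flat on the open shelf, let go of it, then pull the drawer out by its handle as far as it goes, pick the board up again and lay it flat on the drawer's floor. Leave the drawer out and the peg basket, the tumbler and the tape dispenser where they stand.

Things in the scene. Friction and masses are not known exactly. Their poses are not given: they have to be found in the camera images.
- chest: Fixed light wood chest, 220 deep x 340 wide x 150 mm high, standing on the shelf (z=0). Origin: middle of the foot of its front face; x points into the chest (away from the robot), y along the front, z up. Front face is the plane x=0. Above the drawer runs a fascia, z 120 to 150 mm, flush with the drawer front.
- drawer (a joint): Opening of the drawer in m: 0 shut, 0.16 fully out; it slides along the chest's -x and stays where it is left; needs about 3 to 5 N. Drawer front 310 wide x 88 mm high (z 30 to 118 mm), 12 mm thick. Inside 294 mm wide, side walls 54 mm high above its floor.
- handle (a point): Middle of the drawer's steel bar handle, 112 mm above the shelf, 50 mm in front of the drawer front (moves with it). The bar is level, 10 mm thick, 100 mm long along the chest's y, with 45 mm of free gap between bar and drawer front; it can be straddled from above with the fingers about 40 mm apart.
- drawer_floor (a point): Point on top of the drawer's floor, 36 mm above the shelf, on the drawer's middle line, 85 mm behind the outer face of the drawer front; axes as the chest's. Moves with the drawer; fully out it is 75 mm in front of the chest's front face, about the middle of the 148 mm of open floor.
- cedar_board: Loose paddle-shaped plain cedar board, 150 long x 14 mm thick, about 90 g. Origin at its centre; z along its length, y across its width, x through its thickness. Head (z +30 to +75 mm) 56 mm wide, rest 40 mm wide. A bead stands 2.5 mm out of the middle of its +x face. At the start it hangs upright in the clip, +x face to the chest, head top 195 mm and foot 45 mm above the shelf.
- clip: Fixed steel clip with the board, left or right of the handle (100 mm off the middle): open-topped channel, 56 wide, 30 high, 25.5 mm proud. Origin: bottom of its back, on the front face, 120 mm up; axes as the chest's. Board's middle hangs 12 mm in front of it. Board comes out straight up only: a sprung catch yields at 5 to 15 N in the first 15 mm; its foot is clear after 105 mm.
- spare_clip: Identical but empty fixed clip on the other side of the handle, same axes and origin.
- peg_basket: Bystander: loose yellow plastic basket, 150 x 110 x 75 mm high, with four wooden clothespins in it. Origin: centre of its underside.
- tumbler: Bystander: loose clear glass tumbler, 74 mm across, 110 mm high. Origin: centre of its underside.
- tape_shell: Bystander: loose steel tape dispenser shell, 140 x 56 x 65 mm high, long along x. Origin: centre of its underside. The three bystanders stand left of the chest, right of it, and in front to the right (any order). The shelf in front to the left (about x 0.38 to 0.52, y 0.26 to 0.38) is always free.
Mind the look-alikes: they are no part of the job. There is more than one size of the cedar_board; the job needs the largest.

How it is judged:
By the outcome, as a careful person would: the job done as asked, in the order asked, and still so for the second after the job is handed in, with the robot touching nothing.
It also fails if it takes over 72 s, if anything falls off the work surface, if the arm or the gripper's body presses on something with over 40 N, if the wrist force passes 120 N, or if a joint passes its speed limit or range.

## Working session

There is one attempt and no reset: what is moved stays moved. The work goes in short steps, Python scripts to look and compute and a tool call to move; the robot and the scene stay as the last step left them, time stands still between calls to the robot, and variables do not carry over. Pictures are saved under pics/ and viewed, at most 10 in all, crops included, and the job is handed in when it is done.

Besides the shell and the picture viewer there is one more tool, called after ">>>" as name([rows], argument=value, ...), one row to a line, values as JSON. apply_moves: Moves the arm, as the interface text tells. Its arguments: {"type":"object","properties":{"increments":{"type":"array"},"squeeze":{"type":"number"}},"required":["increments"]}

```bash
mkdir -p pics; ls; python3 - <<'E'
from bench import *
import cv2,numpy as np
a=grab_frame("scene");b=grab_frame("side")
cv2.imwrite("pics/scene.png",a);cv2.imwrite("pics/side.png",b)
print(grip_point_offset if not callable(grip_point_offset) else grip_point_offset());print(get_obs())
for n in("scene","side","wrist"):print(n,get_calibration(n))
E
```

```text
pics
0.0187
{'time': 0.1, 'joints': array([-1.12218434e-01,  2.17708707e-01,  1.61478759e+00,  3.50243543e-05,
        1.31134260e+00, -1.12185372e-01]), 'qvel': array([ 0.00052679, -0.00092251, -0.002494  ,  0.00013303,  0.00084421,
       -0.00041232]), 'joint_torque': array([-3.89421966e-04, -3.98076224e+01, -3.04969239e+01, -1.69335931e-04,
        4.17826959e-03,  6.71974954e-05]), 'eef_pos': array([6.24200132e-01, 1.11912241e-04, 2.08273065e-01]), 'eef_rot': array([[ 4.24031876e-05,  9.99997516e-01, -2.22831708e-03],
       [ 9.99999958e-01, -4.17678190e-05,  2.85179599e-04],
       [ 2.85085819e-04, -2.22832908e-03, -9.99997477e-01]]), 'wrist_force': array([0.92516105, 0.12076234, 1.37154091]), 'wrist_torque': array([ 0.0387166 ,  0.0135091 , -0.03018787]), 'gripper_force': 0.0, 'opening': 0.08512273339367388}
scene {'fov_y': 53.25827187031157, 'cx': 313.7570382295414, 'cy': 238.82185472425306, 'rvec': array([ 1.43708889,  2.04361619, -0.93076505]), 'tvec': array([ 0.20222271, -0.32091201,  1.48250725])}
side {'fov_y': 56.52600748817639, 'cx': 314.80706579050417, 'cy': 233.3731118164918, 'rvec': array([ 0.17629666, -2.87005294,  1.12953727]), 'tvec': array([0.62508306, 0.09957199, 0.83118806])}
wrist {'fov_y': 58.24111354460637, 'cx': 314.0713565181226, 'cy': 245.6409302930864, 'rvec': array([-2.86737279e+00, -9.17790048e-04,  3.79325624e-03]), 'tvec': array([-0.62504334, -0.03521657,  0.37745077])}
```

View pics/scene.png

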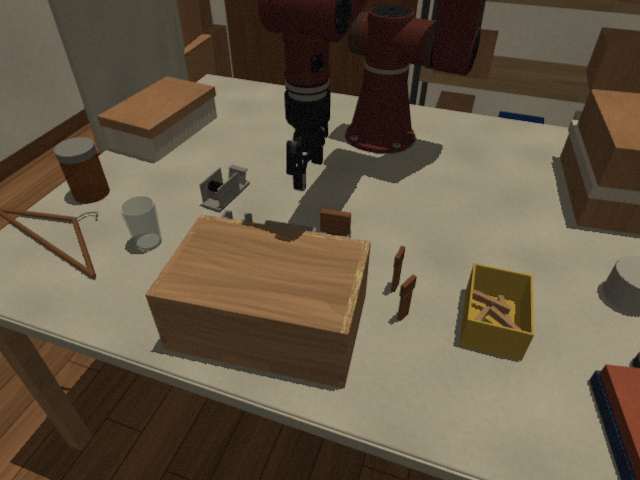

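View pics/side.png

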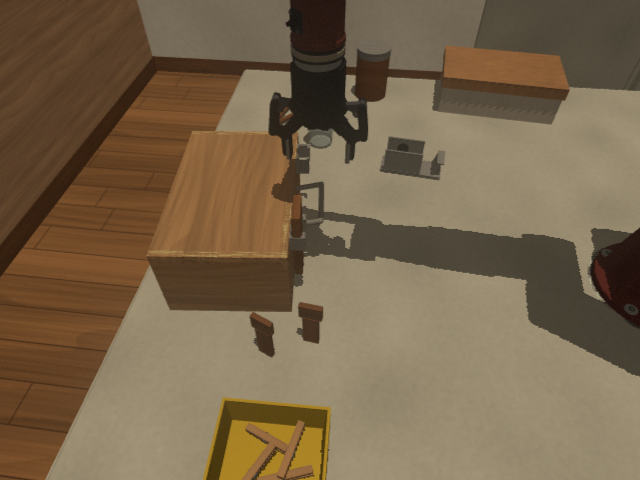

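The scene camera looks from behind the chest towards the robot. Candidates for the board:
- board in the clip: scene (335,222), side (297,235)
- two small paddles standing on the shelf: scene (398,268) and (406,297), side (311,322) and (262,333)

The clipped one is the largest, upright on the chest front. I'll check it in a close crop.

```bash
python3 - <<'E'
import cv2,numpy as np
a=cv2.imread("pics/scene.png");b=cv2.imread("pics/side.png")
A=cv2.resize(a[195:395,140:420],None,fx=2,fy=2,interpolation=cv2.INTER_CUBIC)[:, :560]
B=cv2.resize(b[120:320,150:350],None,fx=3,fy=3,interpolation=cv2.INTER_CUBIC)
c=np.zeros((600,800,3),np.uint8);
A2=cv2.resize(a[195:325,190:380],None,fx=4,fy=4,interpolation=cv2.INTER_CUBIC)
cv2.imwrite("pics/c1.png",A2);cv2.imwrite("pics/c2.png",B)
E
```

```text
(no output)
```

View pics/c1.png

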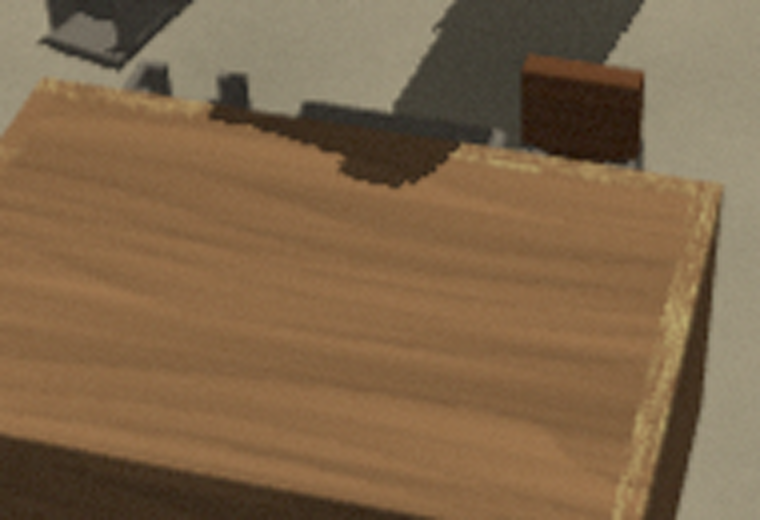

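View pics/c2.png

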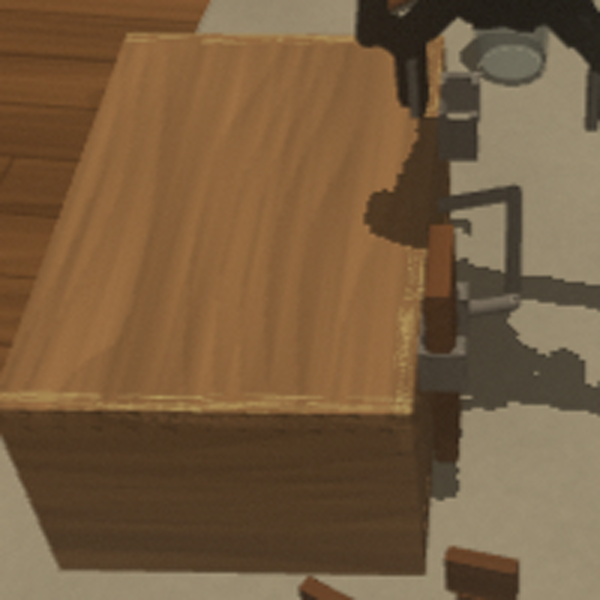

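The crops show one wide-headed paddle, the largest, hanging in the left (+y) clip: head top around scene (321-351, 210-218) and side (297,200). The handle bar runs side (323,183) to (323,220), the right-hand clip is empty, and the chest corners are clear. Next I fit the chest pose.

```bash
cat >h.py <<'E'
from bench import *
import cv2,numpy as np
from scipy.optimize import least_squares
def proj(n,P,c=None):
    c=c or get_calibration(n);f=240/np.tan(np.radians(c["fov_y"]/2))
    K=np.array([[f,0,c["cx"]],[0,f,c["cy"]],[0,0,1]])
    return cv2.projectPoints(np.asarray(P,float).reshape(-1,1,3),c["rvec"],c["tvec"],K,None)[0][:,0]
def onplane(n,uv,z,c=None):
    c=c or get_calibration(n);f=240/np.tan(np.radians(c["fov_y"]/2))
    R=cv2.Rodrigues(c["rvec"])[0];o=-R.T@c["tvec"];d=R.T@np.array([(uv[0]-c["cx"])/f,(uv[1]-c["cy"])/f,1])
    return o+d*(z-o[2])/d[2]
def C(p,q):
    x,y,a=p;R=np.array([[np.cos(a),-np.sin(a),0],[np.sin(a),np.cos(a),0],[0,0,1]])
    return np.asarray(q)@R.T+[x,y,0]
E
python3 - <<'E'
from h import *
S=[((0,-.17,.15),(200.5,215)),((0,.17,.15),(370,241.2)),((.22,-.17,.15),(147,294))]
D=[((.22,.17,.15),(150,255)),((0,.17,.15),(287.3,257.3)),((.22,-.17,.15),(192.3,131.7)),((0,.17,0),(292.3,311)),((.22,.17,0),(170.7,310))]
cs,cd=get_calibration("scene"),get_calibration("side")
def res(p):return np.r_[(proj("scene",C(p,[q for q,_ in S]),cs)-[u for _,u in S]).ravel(),(proj("side",C(p,[q for q,_ in D]),cd)-[u for _,u in D]).ravel()]
r=least_squares(res,[.75,0,0]);print(r.x,np.degrees(r.x[2]));print(r.fun.reshape(-1,2).round(1))
p=r.x
print("board",C(p,[-.012,.1,.12]),"handle",C(p,[-.05,0,.112]))
for uv in[(321.7,209.5),(350.7,213),(321.7,213.7),(350.7,218)]:print(onplane("scene",uv,.195,cs).round(4))
print("pred top",C(p,[[-.019,-.028+.1,0.195],[-.019,.128,.195],[-.005,.072,.195],[-.005,.128,.195]]).round(4))
for uv in[(323.7,182.7),(323.3,220)]:print(onplane("side",uv,.117,cd).round(4))
print(C(p,[[-.055,-.05,.117],[-.055,.05,.117]]).round(4))
for n,c,uv,z in[("scene",cs,(148,242),0),("scene",cs,(222,195),0),("scene",cs,(495,345),0)]:print(onplane(n,uv,z,c).round(3))
E
```

```text
[ 0.67138141 -0.03553319  0.10830054] 6.20516374733566
[[-0.4 -1.8]
 [ 0.3 -1.8]
 [-1.6 -0.4]
 [-2.8  1.4]
 [ 1.3  0.3]
 [-0.3 -1. ]
 [ 0.5  0.4]
 [-0.   0.1]]
board [0.64864282 0.06258386 0.12      ] handle [ 0.62167435 -0.04093764  0.112     ]
[0.6528 0.0376 0.195 ]
[0.6449 0.091  0.195 ]
[0.6646 0.0418 0.195 ]
[0.6589 0.0952 0.195 ]
pred top [[0.6447 0.034  0.195 ]
 [0.6387 0.0897 0.195 ]
 [0.6586 0.0355 0.195 ]
 [0.6526 0.0912 0.195 ]]
[ 0.623  -0.0873  0.117 ]
[0.6124 0.0133 0.117 ]
[[ 0.6221 -0.0912  0.117 ]
 [ 0.6113  0.0082  0.117 ]]
[ 0.665 -0.384  0.   ]
[ 0.443 -0.31   0.   ]
[0.695 0.395 0.   ]
```

>>> apply_moves([
  [0,[0,0,0.04],0],
  [0,[0,0,0.08],-0.1],
  [0,[0,0.02,0.1],-0.3],
  [0,[0.01,0.04,0.1],-0.5],
  [0,[0.02,0.06,0.1],-0.75],
  [0,[0.025,0.066,0.1],-1],
  [0,[0.025,0.066,0.1],-1],
], squeeze=50)

```text
time: 0.68
eef_pos: [0.6502, 0.0678, 0.3087]
eef_rot: [[0.5, 0.866, -0.001], [0.866, -0.5, 0.001], [0.0, -0.001, -1.0]]
wrist_force: [-0.4, -0.2, 0.5]
opening: 0.0852
gripper_force: 0.0
```

>>> apply_moves([
  [0,[0,0,0],-0.23],
  [0,[0,0,0],-0.46],
  [0,[0,0,0],-0.7],
  [0,[0,0,0],-0.93],
  [0,[0,0,0],-1],
])

```text
time: 1.1
eef_pos: [0.6493, 0.0651, 0.3087]
eef_rot: [[0.867, 0.498, -0.002], [0.498, -0.867, -0.001], [-0.002, -0.0, -1.0]]
wrist_force: [-0.2, -0.4, -0.3]
opening: 0.0852
gripper_force: 0.0
```

>>> apply_moves([
  [0,[0,0,0],-0.23],
  [0,[0,0,0],-0.46],
  [0,[0,0,0],-0.7],
  [0,[0,0,0],-0.793],
  [0,[0,0,0],-0.793],
  [0,[0,0,0],-0.793],
])

```text
time: 1.6
eef_pos: [0.6495, 0.0654, 0.3089]
eef_rot: [[0.994, 0.111, -0.001], [0.111, -0.994, -0.0], [-0.001, 0.0, -1.0]]
wrist_force: [0.0, 0.4, 0.1]
opening: 0.0854
gripper_force: 0.0
```

```bash
python3 - <<'E'
from h import *
o=get_obs();c=get_calibration("wrist");a=grab_frame("wrist");cv2.imwrite("pics/w1.png",a)
print(o["time"],o["joints"].round(3),o["eef_pos"],o["eef_rot"].round(3).tolist(),o["wrist_force"])
R=cv2.Rodrigues(c["rvec"])[0];print("cam",-R.T@c["tvec"],R[2])
P=[(.674,-.032,.108)]
print(proj("wrist",C(P[0],[[-.019,.072,.195],[-.019,.128,.195],[-.005,.072,.195],[-.005,.128,.195],[0,.17,.15],[-.05,0,.117]]),c).round(0).tolist())
E
```

```text
1.6 [-0.007  0.217  1.429 -0.     1.497  1.453] [0.64952166 0.06537293 0.30888975] [[0.994, 0.111, -0.001], [0.111, -0.994, -0.0], [-0.001, 0.0, -1.0]] [0.03832333 0.42320567 0.05185802]
cam [0.7192296  0.07292713 0.47170792] [-0.27030429 -0.03102605 -0.9622749 ]
[[355.0, 241.0], [270.0, 241.0], [355.0, 221.0], [270.0, 221.0], [220.0, 201.0], [429.0, 253.0]]
```

View pics/w1.png

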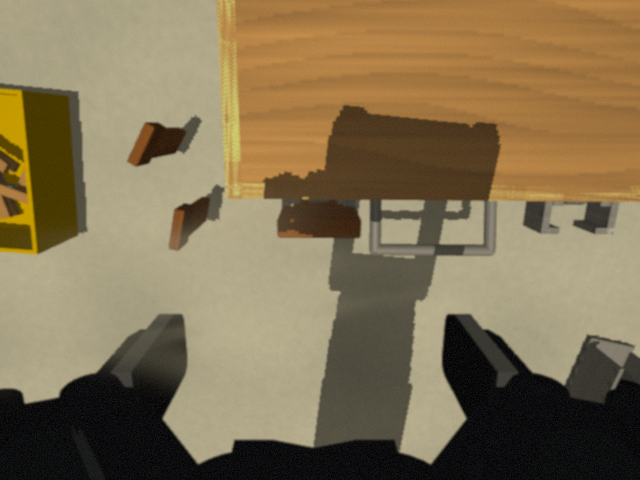

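The wrist picture confirms the wide-headed board at (277-360, 200-237), about 3 mm further in x and 4 mm lower in y than predicted. The small paddles are at (155,143) and (188,222), and the handle at (433,249). The board is at about (0.654, 0.063). I'll descend and grip the head across its width.

>>> apply_moves([
  [0,[0.005,-0.002,-0.04],0],
  [0,[0.005,-0.002,-0.08],0],
  [0,[0.005,-0.002,-0.11],0],
  [0,[0.005,-0.002,-0.135],0],
  [0,[0.005,-0.002,-0.155],0],
  [0,[0.005,-0.002,-0.155],0],
  [0,[0.005,-0.002,-0.155],0],
])

```text
time: 2.23
eef_pos: [0.6537, 0.0638, 0.1529]
eef_rot: [[0.994, 0.109, -0.004], [0.109, -0.994, -0.0], [-0.004, -0.0, -1.0]]
wrist_force: [-0.2, 0.8, 1.8]
opening: 0.0853
gripper_force: 0.0
```

>>> apply_moves([
  [0.6,[0,0,0],0],
  [0.6,[0,0,0],0],
  [0.6,[0,0,0],0],
  [0.6,[0,0,0],0],
  [0.6,[0,0,0],0],
  [0.6,[0,0,0],0],
  [0.6,[0,0,0],0],
  [0.6,[0,0,0],0],
], squeeze=50)

```text
time: 2.9
eef_pos: [0.657, 0.064, 0.1578]
eef_rot: [[0.994, 0.108, 0.005], [0.108, -0.994, -0.0], [0.005, 0.001, -1.0]]
wrist_force: [0.1, 0.2, 7.2]
opening: 0.0546
gripper_force: 53.4
```

>>> apply_moves([
  [0.6,[0,0,0.005],0],
  [0.6,[0,0,0.01],0],
  [0.6,[0,0,0.015],0],
  [0.6,[0,0,0.02],0],
  [0.6,[0,0,0.03],0],
  [0.6,[0,0,0.045],0],
  [0.6,[0,0,0.065],0],
  [0.6,[0,0,0.085],0],
  [0.6,[0,0,0.105],0],
  [0.6,[0,0,0.125],0],
  [0.6,[0,0,0.14],0],
  [0.6,[0,0,0.14],0],
])

```text
time: 3.9
eef_pos: [0.6569, 0.0641, 0.3002]
eef_rot: [[0.994, 0.108, 0.008], [0.108, -0.994, -0.0], [0.008, 0.001, -1.0]]
wrist_force: [0.0, 0.1, -0.4]
opening: 0.054
gripper_force: 58.0
```

```bash
python3 - <<'E'
from h import *
a=grab_frame("scene");b=grab_frame("side");cv2.imwrite("pics/l1.png",np.hstack([a[60:360,150:450],b[60:360,180:480]]))
print(get_obs()["joints"].round(3))
E
```

```text
[-0.009  0.233  1.435 -0.     1.473  1.453]
```

View pics/l1.png

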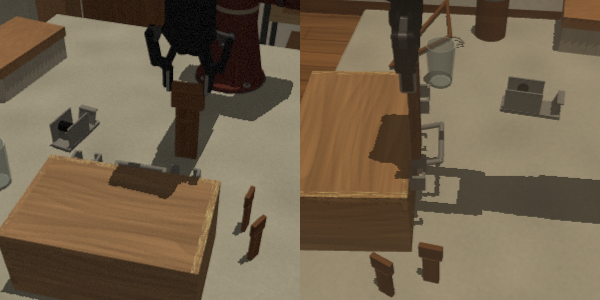

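The board is out of the clip, hanging upright and held by the head: foot near (187,157) in the left half. I'll carry it to the free shelf at front left.

>>> apply_moves([
  [0.6,[-0.03,0.0,0],0],
  [0.6,[-0.05,0.03,0],-0.1],
  [0.6,[-0.07,0.065,0],-0.207],
  [0.6,[-0.085,0.1,0],-0.207],
  [0.6,[-0.1,0.135,0],-0.207],
  [0.6,[-0.11,0.17,0],-0.207],
  [0.6,[-0.12,0.205,0],-0.207],
  [0.6,[-0.13,0.235,0],-0.207],
  [0.6,[-0.137,0.256,-0.03],-0.207],
  [0.6,[-0.137,0.256,-0.07],-0.207],
  [0.6,[-0.137,0.256,-0.11],-0.207],
  [0.6,[-0.137,0.256,-0.14],-0.207],
])

```text
time: 5.0
eef_pos: [0.5143, 0.3193, 0.1489]
eef_rot: [[1.0, 0.002, -0.007], [0.002, -1.0, -0.003], [-0.007, 0.003, -1.0]]
wrist_force: [-0.2, -0.6, -1.3]
opening: 0.0537
gripper_force: 58.0
```

>>> apply_moves([
  [0.6,[0,0,-0.015],0],
  [0.6,[0,0,-0.025],0],
  [0.6,[0,0,-0.035],0],
  [0.6,[0,0,-0.04],0],
  [0.6,[0,0,-0.04],0],
  [0.6,[0,0,-0.04],0],
], squeeze=25)

```text
time: 5.5
eef_pos: [0.519, 0.3204, 0.1157]
eef_rot: [[1.0, -0.0, 0.002], [-0.0, -1.0, 0.001], [0.002, -0.001, -1.0]]
wrist_force: [0.6, 0.3, -0.9]
opening: 0.0545
gripper_force: 58.0
```

>>> apply_moves([
  [0.55,[0,0,-0.005],0],
  [0.55,[-0.012,0,-0.005],0],
  [0.55,[-0.023,0,-0.006],0],
  [0.55,[-0.034,0,-0.009],0],
  [0.55,[-0.045,0,-0.012],0],
  [0.55,[-0.056,0,-0.016],0],
  [0.55,[-0.067,0,-0.02],0],
], squeeze=20)

```text
time: 6.08
eef_pos: [0.4576, 0.3233, 0.1033]
eef_rot: [[1.0, 0.0, 0.015], [0.0, -1.0, 0.007], [0.015, -0.007, -1.0]]
wrist_force: [-3.3, -2.9, 20.9]
opening: 0.0541
gripper_force: 65.8
```

```bash
python3 - <<'E'
from h import *
a=grab_frame("scene");b=grab_frame("side");cv2.imwrite("pics/l2.png",np.hstack([a[40:340,250:550],b[60:460,300:640][:300]]))
o=get_obs();print(o["joints"].round(3),o["wrist_force"],o["wrist_torque"],o["gripper_force"])
E
```

```text
[4.920e-01 1.850e-01 1.867e+00 1.000e-03 1.077e+00 2.061e+00] [-4.30610173 -1.01891292 21.24682501] [-0.1621498   0.20223957 -0.00712967] 66.3369083404541
```

View pics/l2.png

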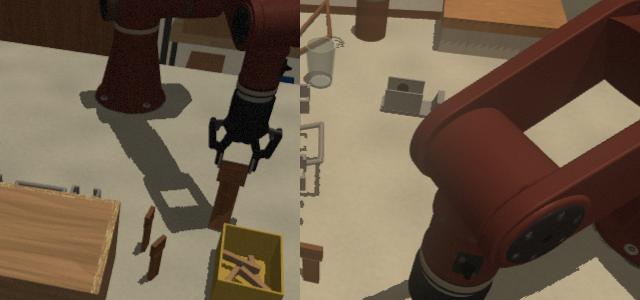

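The board is tilted only a little. Its foot slides at (213,228) because the grip is still at about 66 N, so I'll ease the closure.

>>> apply_moves([
  [0.4,[0,0,0.004],0],
  [0.39,[0,0,0.004],0],
  [0.38,[0,0,0.004],0],
], squeeze=20)

```text
time: 6.43
eef_pos: [0.4542, 0.3224, 0.1036]
eef_rot: [[1.0, -0.0, 0.007], [-0.0, -1.0, 0.005], [0.007, -0.005, -1.0]]
wrist_force: [-3.8, 0.4, 14.2]
opening: 0.0546
gripper_force: 65.6
```

>>> apply_moves([
  [0.37,[0,0,0],0],
  [0.365,[0,0,0],0],
  [0.36,[0,0,0],0],
], squeeze=20)

```text
time: 6.68
eef_pos: [0.4542, 0.3224, 0.1034]
eef_rot: [[1.0, -0.0, 0.007], [-0.0, -1.0, 0.005], [0.007, -0.005, -1.0]]
wrist_force: [-2.8, 1.4, 12.8]
opening: 0.0548
gripper_force: 44.1
```

>>> apply_moves([
  [0.355,[0,0,0],0],
  [0.355,[0,0,0],0],
  [0.355,[0,0,0],0],
])

```text
time: 6.93
eef_pos: [0.4539, 0.3222, 0.1032]
eef_rot: [[1.0, -0.0, 0.006], [-0.0, -1.0, 0.005], [0.006, -0.005, -1.0]]
wrist_force: [-2.9, -0.3, 13.7]
opening: 0.0553
gripper_force: 30.5
```

>>> apply_moves([
  [0.352,[0,0,0],0],
  [0.35,[0,0,0],0],
  [0.35,[0,0,0],0],
])

```text
time: 7.18
eef_pos: [0.453, 0.3218, 0.1026]
eef_rot: [[1.0, -0.0, 0.004], [-0.0, -1.0, 0.004], [0.004, -0.004, -1.0]]
wrist_force: [-3.5, -0.5, 11.3]
opening: 0.0553
gripper_force: 16.9
```

>>> apply_moves([
  [0.35,[-0.009,0,-0.004],0],
  [0.35,[-0.017,0,-0.009],0],
  [0.35,[-0.026,0,-0.015],0],
  [0.35,[-0.034,0,-0.023],0],
  [0.35,[-0.042,0,-0.031],0],
  [0.35,[-0.042,0,-0.031],0],
])

```text
time: 7.68
eef_pos: [0.4056, 0.32, 0.0671]
eef_rot: [[1.0, 0.0, -0.005], [0.0, -1.0, -0.0], [-0.005, 0.0, -1.0]]
wrist_force: [-4.2, 0.6, 5.6]
opening: 0.0556
gripper_force: 18.9
```

>>> apply_moves([
  [0.35,[-0.007,0,-0.009],0],
  [0.35,[-0.013,0,-0.018],0],
  [0.35,[-0.018,0,-0.028],0],
  [0.35,[-0.023,0,-0.038],0],
  [0.35,[-0.026,0,-0.048],0],
  [0.35,[-0.028,0,-0.056],0],
  [0.35,[-0.028,0,-0.06],0],
  [0.35,[-0.028,0,-0.06],0],
])

```text
time: 8.35
eef_pos: [0.3802, 0.3193, 0.0059]
eef_rot: [[1.0, 0.0, -0.002], [0.0, -1.0, -0.001], [-0.002, 0.001, -1.0]]
wrist_force: [-1.0, 0.2, -0.4]
opening: 0.0556
gripper_force: 18.7
```

```bash
python3 - <<'E'
from h import *
a=grab_frame("scene");cv2.imwrite("pics/l3.png",cv2.resize(a[80:280,380:600],None,fx=2.5,fy=2.5))
E
```

```text
(no output)
```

View pics/l3.png

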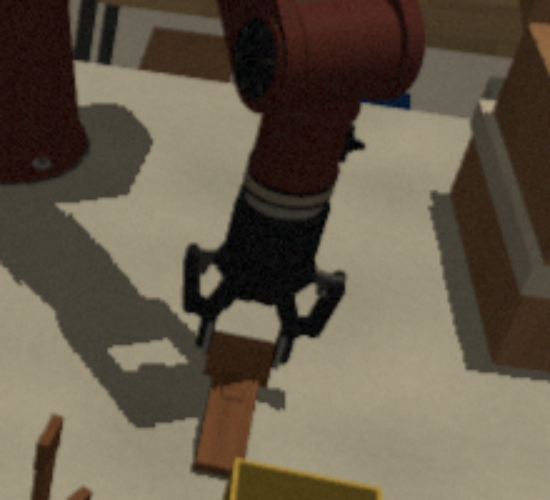

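The board lies nearly flat at (235,420) in the crop, head between the fingers. I'll let go, rise and swing over to the handle.

>>> apply_moves([
  [0.25,[0,0,0],0],
  [0.1,[0,0,0],0],
  [0.1,[0,0,0],0],
  [0,[0,0,0],0],
  [0,[0,0,0],0],
  [0,[0,0,0.02],0],
  [0,[0,0,0.05],0],
  [0,[0,0,0.09],0],
  [0,[0,0,0.13],0],
  [0,[0,0,0.17],0],
  [0,[0,0,0.21],0],
  [0,[0,0,0.23],0],
])

```text
time: 9.4
eef_pos: [0.3833, 0.3215, 0.244]
eef_rot: [[1.0, 0.0, 0.008], [-0.0, -1.0, 0.005], [0.008, -0.005, -1.0]]
wrist_force: [1.1, 0.5, 0.3]
opening: 0.0854
gripper_force: 0.0
```

>>> apply_moves([
  [0,[0.03,-0.02,0.01],0.23],
  [0,[0.05,-0.05,0.01],0.46],
  [0,[0.07,-0.08,0.01],0.7],
  [0,[0.09,-0.11,0.01],0.93],
  [0,[0.11,-0.145,0.01],1],
  [0,[0.13,-0.18,0.01],1],
])

```text
time: 9.9
eef_pos: [0.5114, 0.139, 0.2478]
eef_rot: [[0.865, 0.503, 0.001], [0.503, -0.865, 0.0], [0.001, 0.0, -1.0]]
wrist_force: [0.5, 0.6, 0.5]
opening: 0.0855
gripper_force: 0.0
```

>>> apply_moves([
  [0.53,[0.015,-0.03,0],0.23],
  [0.53,[0.03,-0.06,0],0.46],
  [0.53,[0.05,-0.09,0],0.7],
  [0.53,[0.07,-0.12,0],0.93],
  [0.53,[0.09,-0.15,0],1],
  [0.53,[0.11,-0.179,0],1],
])

```text
time: 10.4
eef_pos: [0.6214, -0.0405, 0.2476]
eef_rot: [[0.499, 0.866, 0.0], [0.866, -0.499, -0.0], [0.0, 0.0, -1.0]]
wrist_force: [1.6, 0.2, -0.3]
opening: 0.04
gripper_force: 0.0
```

>>> apply_moves([
  [0.53,[0.004,0,0],0.23],
  [0.53,[0.004,0,0],0.46],
  [0.53,[0.004,0,0],0.7],
  [0.53,[0.004,0,0],0.93],
  [0.53,[0.004,0,0],1],
  [0.53,[0.004,0,0],1],
])

```text
time: 10.9
eef_pos: [0.6247, -0.0388, 0.2474]
eef_rot: [[-0.0, 1.0, -0.0], [1.0, 0.0, 0.0], [0.0, -0.0, -1.0]]
wrist_force: [-0.7, -0.4, 0.3]
opening: 0.0403
gripper_force: 0.0
```

>>> apply_moves([
  [0.53,[0,0,0],0.207],
  [0.53,[0,0,0],0.207],
  [0.53,[0,0,0],0.207],
])

```text
time: 11.15
eef_pos: [0.6247, -0.0386, 0.2475]
eef_rot: [[-0.105, 0.994, -0.0], [0.994, 0.105, -0.0], [0.0, -0.0, -1.0]]
wrist_force: [0.6, -0.2, -0.5]
opening: 0.0402
gripper_force: 0.0
```

```bash
python3 - <<'E'
from h import *
o=get_obs();c=get_calibration("wrist");a=grab_frame("wrist");cv2.imwrite("pics/w2.png",a)
cv2.imwrite("pics/s2.png",grab_frame("scene"));cv2.imwrite("pics/d2.png",grab_frame("side"))
print(o["joints"].round(3),o["eef_pos"],o["eef_rot"].round(3).tolist())
print(proj("wrist",C((.675,-.035,.108),[[-.05,-.05,.117],[-.05,.05,.117],[0,-.17,.15],[0,.17,.15]]),c).round().tolist())
# compose view: wrist with scene crop
s=cv2.imread("pics/s2.png")[80:320,380:620]
cv2.imwrite("pics/m.png",np.hstack([cv2.resize(a,(533,400)),cv2.resize(s,(266,266))[:, :].copy() if 0 else cv2.copyMakeBorder(cv2.resize(s,(266,266)),0,134,0,0,0)]))
E
```

```text
[-0.174  0.191  1.572 -0.     1.379 -0.279] [ 0.62474025 -0.03861763  0.24749568] [[-0.105, 0.994, -0.0], [0.994, 0.105, -0.0], [0.0, -0.0, -1.0]]
[[313.0, 295.0], [312.0, 156.0], [382.0, 465.0], [408.0, -76.0]]
```

View pics/m.png

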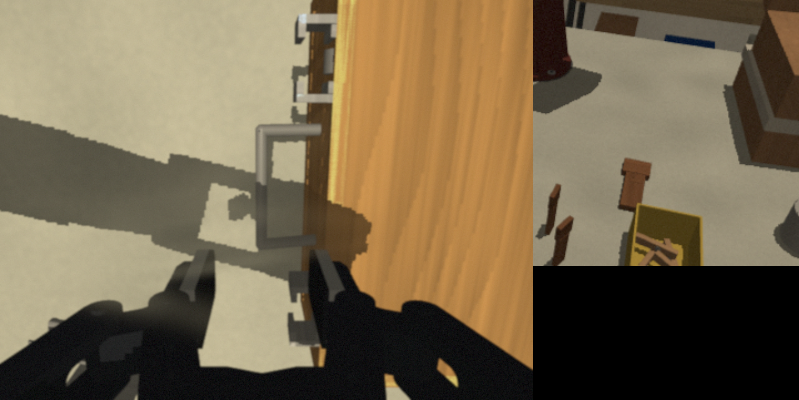

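The board lies flat on the shelf (scene crop 635,183). The handle bar is at wrist u≈317, v 150-296, within 3 mm of the prediction. I'll straddle and grip it.

>>> apply_moves([
  [0.53,[0.003,0,-0.04],0],
  [0.53,[0.003,0,-0.075],0],
  [0.53,[0.003,0,-0.105],0],
  [0.53,[0.003,0,-0.13],0],
  [0.53,[0.003,0,-0.145],0],
  [0.53,[0.003,0,-0.154],0],
  [0.53,[0.003,0,-0.154],0],
  [0.53,[0.003,0,-0.154],0],
])

```text
time: 11.97
eef_pos: [0.6281, -0.0387, 0.0938]
eef_rot: [[-0.108, 0.994, 0.0], [0.994, 0.108, -0.0], [-0.0, 0.0, -1.0]]
wrist_force: [1.3, -0.5, 0.7]
opening: 0.0399
gripper_force: 0.0
```

>>> apply_moves([
  [0.9,[0,0,0],0],
  [0.9,[0,0,0],0],
  [0.9,[0,0,0],0],
  [0.9,[0,0,0],0],
  [0.9,[0,0,0],0],
  [0.9,[0,0,0],0],
], squeeze=30)

```text
time: 12.47
eef_pos: [0.629, -0.0389, 0.0954]
eef_rot: [[-0.108, 0.994, 0.003], [0.994, 0.108, -0.001], [-0.001, 0.003, -1.0]]
wrist_force: [-1.0, 0.2, 6.4]
opening: 0.0088
gripper_force: 3.0
```

Gripped. Next I pull along the chest's -x, (-0.994, -0.108) × 0.165 m.

>>> apply_moves([
  [0.9,[-0.008,-0.001,0],0],
  [0.9,[-0.022,-0.0024,0],0],
  [0.9,[-0.038,-0.004,0],0],
  [0.9,[-0.055,-0.006,0],0],
  [0.9,[-0.073,-0.0079,0],0],
  [0.9,[-0.091,-0.0099,0],0],
  [0.9,[-0.109,-0.0118,0],0],
  [0.9,[-0.125,-0.0136,0],0],
  [0.9,[-0.139,-0.0151,0],0],
  [0.9,[-0.15,-0.0163,0],0],
  [0.9,[-0.156,-0.017,0],0],
  [0.9,[-0.16,-0.0174,0],0],
])

```text
time: 13.47
eef_pos: [0.4668, -0.056, 0.0932]
eef_rot: [[-0.108, 0.994, -0.0], [0.994, 0.108, 0.0], [0.0, -0.0, -1.0]]
wrist_force: [0.2, 0.4, -0.4]
opening: 0.0085
gripper_force: 0.0
```

>>> apply_moves([
  [0.9,[-0.002,-0.0002,0],0],
  [0.9,[-0.004,-0.0004,0],0],
  [0.9,[-0.005,-0.0005,0],0],
  [0.9,[-0.005,-0.0005,0],0],
])

```text
time: 13.8
eef_pos: [0.4632, -0.0566, 0.0936]
eef_rot: [[-0.108, 0.994, 0.0], [0.994, 0.108, -0.0], [-0.0, 0.0, -1.0]]
wrist_force: [0.7, -0.2, -0.1]
opening: 0.0085
gripper_force: 0.0
```

```bash
python3 - <<'E'
from h import *
d=grab_frame("side");s=grab_frame("scene");cv2.imwrite("pics/d3.png",d);cv2.imwrite("pics/s3.png",s)
d2=cv2.imread("pics/d2.png");s2=cv2.imread("pics/s2.png")
p=(.676,-.0355,.108)
for o in(0,.04,.08,.12,.16):
  for n,i,j in(("side",d,d2),("scene",s,s2)):
    for y in(-.12,.1,.14):
      u=proj(n,C(p,[[-o+.006,y,.118]]))[0].round().astype(int);
      if 0<=u[0]<640 and 0<=u[1]<480: print(o,n,y,u,i[u[1],u[0]],j[u[1],u[0]])
E
```

```text
0 side -0.12 [292 158] [ 74 120 152] [34 52 69]
0 side 0.1 [286 238] [ 66 107 141] [ 63 104 138]
0 side 0.14 [284 256] [ 74 122 155] [ 72 119 152]
0 scene -0.12 [224 233] [ 65  97 131] [ 67 101 135]
0 scene 0.1 [332 250] [ 68 104 140] [ 73 109 145]
0 scene 0.14 [352 253] [ 71 105 139] [ 69 103 138]
0.04 side -0.12 [312 158] [109 136 150] [105 132 145]
0.04 side 0.1 [309 238] [105 131 144] [103 127 139]
0.04 side 0.14 [308 256] [63 80 90] [104 129 142]
0.04 scene -0.12 [231 220] [ 79 119 149] [28 44 60]
0.04 scene 0.1 [336 237] [ 86 131 158] [ 85 130 159]
0.04 scene 0.14 [356 240] [ 79 124 153] [ 83 126 156]
0.08 side -0.12 [332 159] [111 138 152] [109 135 147]
0.08 side 0.1 [333 238] [110 136 149] [54 68 75]
0.08 side 0.14 [333 256] [109 136 148] [107 133 145]
0.08 scene -0.12 [238 209] [113 135 142] [114 136 143]
0.08 scene 0.1 [340 224] [116 139 147] [114 137 146]
0.08 scene 0.14 [359 227] [121 144 152] [121 144 152]
0.12 side -0.12 [351 159] [111 138 152] [109 136 149]
0.12 side 0.1 [356 238] [112 140 153] [56 70 77]
0.12 side 0.14 [357 256] [110 138 151] [108 136 148]
0.12 scene -0.12 [244 198] [115 138 146] [120 141 151]
0.12 scene 0.1 [344 212] [115 138 145] [117 139 149]
0.12 scene 0.14 [363 215] [116 138 146] [117 139 148]
0.16 side -0.12 [371 159] [109 136 149] [106 133 145]
0.16 side 0.1 [380 239] [57 70 78] [57 70 77]
0.16 side 0.14 [382 257] [111 138 151] [106 133 146]
0.16 scene -0.12 [250 187] [117 140 148] [119 142 150]
0.16 scene 0.1 [347 201] [123 146 154] [124 148 157]
0.16 scene 0.14 [366 204] [120 141 151] [120 143 151]
```

The drawer did not move: closure 0.9 stopped right at bar width, so the grip slipped off. I'll go back and close fully.

>>> apply_moves([
  [0.53,[0,0,0.04],0],
  [0.53,[0,0,0.08],0],
  [0.53,[0.03,0.003,0.1],0],
  [0.53,[0.07,0.0075,0.1],0],
  [0.53,[0.11,0.012,0.1],0],
  [0.53,[0.145,0.016,0.1],0],
  [0.53,[0.165,0.018,0.1],0],
  [0.53,[0.165,0.018,0.065],0],
  [0.53,[0.165,0.018,0.035],0],
  [0.53,[0.165,0.018,0.01],0],
  [0.53,[0.165,0.018,-0.002],0],
  [0.53,[0.165,0.018,-0.002],0],
])

```text
time: 14.9
eef_pos: [0.6321, -0.0379, 0.0945]
eef_rot: [[-0.108, 0.994, 0.008], [0.994, 0.108, 0.001], [0.0, 0.008, -1.0]]
wrist_force: [1.8, 3.0, 7.1]
opening: 0.0401
gripper_force: 3.5
```

>>> apply_moves([
  [1,[0,0,0],0],
  [1,[0,0,0],0],
  [1,[0,0,0],0],
  [1,[0,0,0],0],
  [1,[0,0,0],0],
  [1,[0,0,0],0],
  [1,[0,0,0],0],
], squeeze=50)

```text
time: 15.48
eef_pos: [0.6329, -0.0377, 0.0961]
eef_rot: [[-0.108, 0.994, 0.011], [0.994, 0.108, 0.001], [-0.0, 0.011, -1.0]]
wrist_force: [2.8, 3.2, 9.6]
opening: -0.0002
gripper_force: 4.5
```

```bash
python3 - <<'E'
from h import *
a=cv2.imread("pics/side.png");b=cv2.imread("pics/d3.png")
for v in(196,204,212):
  for i in(a,b):print(v,[int(x) for x in i[v,290:360:2].mean(1)])
p=(.676,-.0355,.108)
for o in(0,.02,.04):print(o,proj("side",C(p,[[-.05-o,0,.117]]))[0])
E
```

```text
196 [53, 46, 70, 74, 74, 74, 122, 90, 66, 130, 130, 129, 129, 127, 103, 54, 57, 117, 132, 133, 133, 133, 131, 132, 133, 133, 135, 135, 133, 136, 133, 133, 133, 130, 131]
196 [101, 84, 55, 61, 117, 110, 101, 102, 101, 51, 118, 129, 129, 128, 131, 130, 131, 131, 132, 132, 132, 87, 103, 99, 130, 133, 133, 133, 131, 132, 132, 132, 132, 130, 130]
204 [97, 81, 72, 74, 76, 60, 117, 131, 129, 129, 130, 130, 131, 131, 95, 56, 56, 120, 131, 132, 132, 133, 134, 132, 134, 132, 135, 132, 134, 132, 132, 132, 132, 133, 133]
204 [97, 72, 93, 116, 115, 91, 101, 102, 96, 53, 124, 129, 131, 131, 131, 130, 130, 130, 132, 133, 131, 87, 104, 92, 133, 133, 132, 131, 131, 131, 132, 131, 130, 131, 131]
212 [122, 67, 74, 74, 77, 51, 59, 64, 66, 65, 66, 64, 67, 66, 57, 55, 57, 65, 68, 67, 67, 67, 113, 128, 132, 134, 134, 133, 134, 133, 133, 133, 133, 133, 132]
212 [121, 53, 64, 115, 113, 96, 100, 102, 73, 54, 129, 130, 130, 131, 131, 130, 130, 131, 131, 132, 132, 86, 104, 93, 131, 133, 132, 132, 133, 133, 132, 133, 132, 130, 131]
0 [319.13239648 198.77388539]
0.02 [329.89711216 198.84674766]
0.04 [340.67056575 198.91966907]
```

The drawer did open about 24 mm before the grip slipped, so the bar sits further out now. I'll rise and measure it again.

>>> apply_moves([
  [1,[0,0,0.03],0],
  [0.53,[0,0,0.07],0],
  [0.53,[-0.01,-0.001,0.11],0],
  [0.53,[-0.02,-0.002,0.15],0],
  [0.53,[-0.024,-0.0026,0.155],0],
  [0.53,[-0.024,-0.0026,0.155],0],
  [0.53,[-0.024,-0.0026,0.155],0],
])

```text
time: 16.07
eef_pos: [0.604, -0.0411, 0.2468]
eef_rot: [[-0.108, 0.994, 0.001], [0.994, 0.108, -0.0], [-0.0, 0.001, -1.0]]
wrist_force: [0.3, -0.7, -0.1]
opening: 0.0401
gripper_force: 0.0
```

```bash
python3 - <<'E'
from h import *
o=get_obs();c=get_calibration("wrist");a=grab_frame("wrist");cv2.imwrite("pics/w4.png",a);b=grab_frame("side");cv2.imwrite("pics/d4.png",b)
print(o["eef_pos"])
for v in(180,210,240,270):print(v,[int(x) for x in a[v,240:400:4].mean(1)])
for v in(196,204,212):print(v,[int(x) for x in b[v,290:360:2].mean(1)])
p=(.676,-.0355,.108)
for o in(.02,.025,.03):print(o,proj("side",C(p,[[-.05-o,0,.117]]))[0],proj("wrist",C(p,[[-.05-o,0,.117]]),c)[0])
E
```

```text
[ 0.60403176 -0.04112148  0.24681385]
180 [183, 180, 181, 178, 181, 178, 179, 181, 178, 179, 175, 122, 151, 118, 146, 109, 93, 93, 176, 178, 175, 174, 175, 173, 171, 171, 172, 169, 81, 61, 61, 130, 135, 134, 131, 152, 162, 162, 161, 158]
210 [91, 93, 94, 93, 93, 96, 97, 97, 96, 95, 93, 123, 146, 123, 91, 95, 95, 87, 98, 121, 129, 174, 174, 170, 171, 171, 169, 168, 56, 54, 70, 138, 138, 132, 123, 165, 164, 160, 165, 162]
240 [99, 98, 142, 170, 170, 170, 171, 175, 164, 98, 93, 78, 78, 69, 76, 92, 88, 86, 84, 86, 88, 88, 83, 86, 88, 83, 87, 81, 53, 51, 57, 69, 68, 65, 64, 74, 76, 73, 78, 78]
270 [107, 173, 172, 172, 175, 174, 168, 173, 174, 173, 172, 88, 75, 73, 116, 157, 147, 116, 89, 86, 93, 85, 84, 84, 84, 87, 81, 75, 59, 60, 66, 68, 66, 67, 76, 72, 75, 77, 76, 81]
196 [98, 81, 51, 57, 56, 57, 56, 58, 57, 56, 53, 52, 50, 59, 64, 64, 65, 64, 120, 123, 129, 127, 127, 129, 101, 53, 55, 119, 130, 130, 130, 128, 130, 126, 127]
204 [94, 67, 59, 56, 55, 58, 57, 57, 57, 81, 98, 98, 67, 60, 65, 62, 65, 64, 64, 65, 64, 64, 65, 65, 63, 84, 76, 63, 64, 63, 65, 64, 65, 65, 66]
212 [117, 50, 60, 59, 59, 56, 58, 57, 55, 90, 98, 99, 68, 62, 64, 65, 64, 64, 65, 65, 64, 129, 128, 130, 113, 85, 100, 105, 129, 128, 130, 129, 127, 129, 129]
0.02 [329.89711216 198.84674766] [315.08377382 229.07565532]
0.025 [332.58965597 198.86497246] [307.92366906 229.07242367]
0.03 [335.28274606 198.88320096] [300.76339659 229.06919194]
```

>>> apply_moves([
  [0.53,[-0.017,-0.002,-0.04],0],
  [0.53,[-0.017,-0.002,-0.075],0],
  [0.53,[-0.017,-0.002,-0.105],0],
  [0.53,[-0.017,-0.002,-0.13],0],
  [0.53,[-0.017,-0.002,-0.145],0],
  [0.53,[-0.017,-0.002,-0.154],0],
  [0.53,[-0.017,-0.002,-0.154],0],
  [0.53,[-0.017,-0.002,-0.154],0],
])

```text
time: 16.83
eef_pos: [0.586, -0.0429, 0.0911]
eef_rot: [[-0.108, 0.994, -0.003], [0.994, 0.108, 0.001], [0.001, -0.003, -1.0]]
wrist_force: [0.2, 0.1, 0.1]
opening: 0.0402
gripper_force: 0.0
```

>>> apply_moves([
  [1,[0,0,0],0],
  [1,[0,0,0],0],
  [1,[0,0,0],0],
  [1,[0,0,0],0],
  [1,[0,0,0],0],
  [1,[0,0,0],0],
  [1,[0,0,0],0],
], squeeze=50)

```text
time: 17.42
eef_pos: [0.5887, -0.0435, 0.0952]
eef_rot: [[-0.108, 0.994, 0.004], [0.994, 0.108, -0.001], [-0.001, 0.004, -1.0]]
wrist_force: [-0.8, -0.7, 5.5]
opening: 0.0001
gripper_force: 2.9
```

```bash
python3 - <<'E'
from h import *
b=grab_frame("side");s=grab_frame("scene");w=grab_frame("wrist")
cv2.imwrite("pics/d5.png",b)
o=get_obs();print(o["eef_pos"],o["wrist_force"],o["opening"])
print("tcp side",proj("side",[o["eef_pos"]]),"tcp wrist",proj("wrist",[o["eef_pos"]]))
B=cv2.resize(b[120:270,280:420],None,fx=4,fy=4,interpolation=cv2.INTER_CUBIC)
W=cv2.resize(w,(240,180));S=cv2.resize(s[100:270,180:420],(240,170));W2=cv2.resize(w[100:340,200:440],(240,240))
cv2.imwrite("pics/m5.png",np.hstack([B,np.vstack([W2,W,S,np.zeros((10,240,3),np.uint8)])]))
E
```

```text
[ 0.58865797 -0.04349672  0.09517491] [-0.92574612  0.55170126  6.05108013] 0.00022415632633508454
tcp side [[339.0570579 207.9594594]] tcp wrist [[310.79333347 298.70670129]]
```

View pics/m5.png

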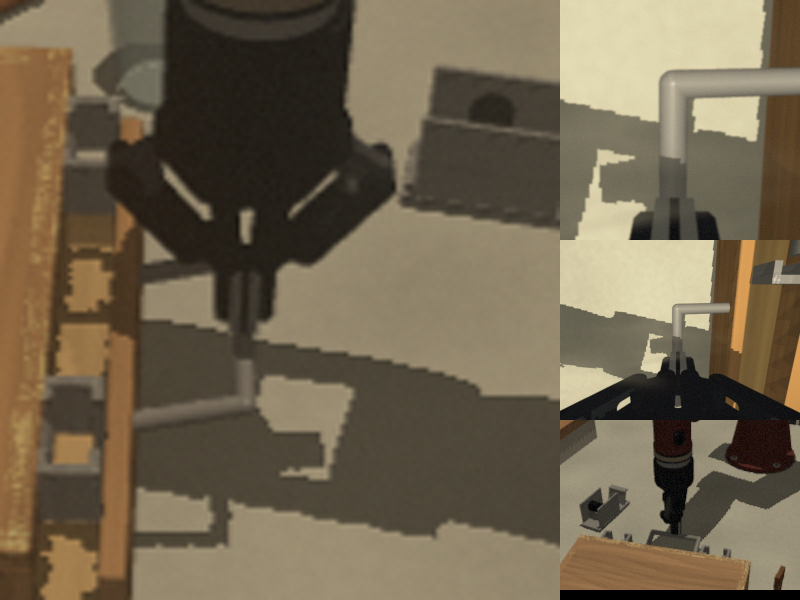

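The closed fingertips sit on top of the bar (crop 243,318), so they were about 20 mm too high and the drawer stands open about 40 mm. I'll lift, open to 40 mm, go 20 mm lower than before and grip.

>>> apply_moves([
  [1,[0,0,0.03],0],
  [0.53,[0,0,0.04],0],
  [0.53,[0,0,0.04],0],
  [0.53,[0,0,0.04],0],
  [0.53,[0,0,0.04],0],
  [0.53,[0,0,0.02],0],
  [0.53,[0,0,0.005],0],
  [0.53,[0,0,-0.005],0],
  [0.53,[0,0,-0.015],0],
  [0.53,[0,0,-0.02],0],
  [0.53,[0,0,-0.02],0],
])

```text
time: 18.48
eef_pos: [0.5853, -0.0428, 0.0704]
eef_rot: [[-0.108, 0.994, -0.004], [0.994, 0.108, 0.001], [0.001, -0.004, -1.0]]
wrist_force: [1.1, 0.8, 0.2]
opening: 0.0404
gripper_force: 0.0
```

>>> apply_moves([
  [1,[0,0,0],0],
  [1,[0,0,0],0],
  [1,[0,0,0],0],
  [1,[0,0,0],0],
  [1,[0,0,0],0],
  [1,[0,0,0],0],
  [1,[0,0,0],0],
], squeeze=50)

```text
time: 19.07
eef_pos: [0.5879, -0.0433, 0.0736]
eef_rot: [[-0.108, 0.994, 0.002], [0.994, 0.108, -0.0], [-0.001, 0.002, -1.0]]
wrist_force: [0.6, -0.3, 3.7]
opening: 0.0084
gripper_force: 48.9
```

Gripped properly this time (49 N). Pulling out the remaining ~0.12 m.

>>> apply_moves([
  [1,[-0.008,-0.001,0],0],
  [1,[-0.02,-0.0022,0],0],
  [1,[-0.035,-0.0038,0],0],
  [1,[-0.05,-0.0054,0],0],
  [1,[-0.065,-0.007,0],0],
  [1,[-0.08,-0.0087,0],0],
  [1,[-0.093,-0.0101,0],0],
  [1,[-0.104,-0.0113,0],0],
  [1,[-0.112,-0.0122,0],0],
  [1,[-0.118,-0.0128,0],0],
  [1,[-0.121,-0.0131,0],0],
  [1,[-0.121,-0.0131,0],0],
])

```text
time: 20.07
eef_pos: [0.4655, -0.0559, 0.0735]
eef_rot: [[-0.108, 0.994, 0.001], [0.994, 0.108, 0.001], [0.001, 0.001, -1.0]]
wrist_force: [0.2, 2.6, 7.8]
opening: 0.0082
gripper_force: 50.7
```

>>> apply_moves([
  [1,[-0.003,-0.0003,0],0],
  [1,[-0.006,-0.0006,0],0],
  [1,[-0.006,-0.0006,0],0],
])

```text
time: 20.32
eef_pos: [0.4656, -0.056, 0.0736]
eef_rot: [[-0.106, 0.994, 0.016], [0.994, 0.106, 0.002], [0.0, 0.016, -1.0]]
wrist_force: [15.7, 5.8, -7.2]
opening: 0.0081
gripper_force: 49.4
```

The drawer hit its stop (16 N). I'll relax, release and rise, then measure the board on the shelf.

>>> apply_moves([
  [1,[0.005,0.0005,0],0],
  [0.53,[0.006,0.0006,0],0],
  [0.53,[0.006,0.0006,0],0],
  [0.53,[0.006,0.0006,0],0],
  [0.53,[0.006,0.0006,0],0],
  [0.53,[0.006,0.0006,0],0],
  [0.53,[0.006,0.0006,0.03],0],
  [0.53,[0.006,0.0006,0.07],0],
  [0.53,[0.006,0.0006,0.11],0],
  [0.53,[0.006,0.0006,0.15],0],
  [0.53,[0.006,0.0006,0.18],0],
  [0.53,[0.006,0.0006,0.18],0],
])

```text
time: 21.32
eef_pos: [0.4702, -0.0576, 0.2609]
eef_rot: [[-0.108, 0.994, 0.014], [0.994, 0.108, -0.004], [-0.006, 0.014, -1.0]]
wrist_force: [1.3, -0.2, 0.3]
opening: 0.0405
gripper_force: 0.0
```

```bash
python3 - <<'E'
from h import *
s=grab_frame("scene");cv2.imwrite("pics/s6.png",s);cv2.imwrite("pics/d6.png",grab_frame("side"))
i=cv2.imread("pics/s2.png").astype(int);m=((i[...,2]-i[...,0])>35)
m[:, :445]=0;m[:,570:]=0;m[:130]=0;m[205:]=0
n,l,st,ce=cv2.connectedComponentsWithStats(m.astype(np.uint8));print([(st[k].tolist(),ce[k].round(1).tolist()) for k in range(1,n) if st[k][4]>40])
k=1+np.argmax(st[1:,4]);ys,xs=np.nonzero(l==k);print(cv2.minAreaRect(np.c_[xs,ys].astype(np.float32)))
for v in range(st[k][1],st[k][1]+st[k][3],4):
  r=np.nonzero(l[v]==k)[0];print(v,r.min(),r.max(),onplane("scene",((r.min()+r.max())/2,v),.014)[:2].round(4))
print(get_obs()["eef_pos"])
# drawer check
d=cv2.imread("pics/d6.png");p=(.6744,-.0333,.108)
for y in(-.12,.1,.14):
  for o in(.14,.154,.165):
    u=proj("side",C(p,[[-o,y,.118]]))[0].round().astype(int);print(y,o,u,d[u[1],u[0]])
E
```

```text
[]
((551.0, 137.0), (0.0, 0.0), 0.0)
137 551 551 [-0.1363  0.4954]
[ 0.46661461 -0.05661099  0.25417004]
-0.12 0.14 [365 159] [105 134 149]
-0.12 0.154 [372 159] [45 73 98]
-0.12 0.165 [377 160] [109 136 148]
0.1 0.14 [372 240] [32 48 65]
0.1 0.154 [381 240] [ 61 100 138]
0.1 0.165 [387 240] [107 134 148]
0.14 0.14 [374 258] [32 51 66]
0.14 0.154 [383 258] [ 64 104 143]
0.14 0.165 [389 258] [106 132 144]
```

```bash
python3 - <<'E'
from h import *
i=cv2.imread("pics/s6.png").astype(int);m=((i[...,2]-i[...,0])>45)&(i[...,1]<100)
m[:, :445]=0;m[:,500:]=0;m[:215]=0;m[275:]=0
n,l,st,ce=cv2.connectedComponentsWithStats(m.astype(np.uint8));print([(st[k].tolist(),ce[k].round(1).tolist()) for k in range(1,n) if st[k][4]>40])
k=1+np.argmax(st[1:,4])
for v in range(st[k][1],st[k][1]+st[k][3],3):
  r=np.nonzero(l[v]==k)[0];print(v,r.min(),r.max(),onplane("scene",(r.min(),v),.014)[:2].round(4),onplane("scene",(r.max()+1,v),.014)[:2].round(4))
E
```

```text
[([459, 223, 28, 45, 820], [471.0, 243.5]), ([475, 265, 25, 10, 198], [485.7, 270.4])]
223 463 468 [0.3684 0.2952] [0.3637 0.3086]
226 462 481 [0.3806 0.2943] [0.3648 0.3386]
229 462 486 [0.3918 0.2956] [0.3722 0.3506]
232 461 485 [0.4036 0.2948] [0.3841 0.3493]
235 464 485 [0.4121 0.3026] [0.3951 0.3503]
238 463 484 [0.4236 0.3017] [0.4068 0.349 ]
241 463 480 [0.4342 0.3029] [0.4205 0.3414]
244 462 480 [0.4453 0.302 ] [0.431  0.3423]
247 462 479 [0.4556 0.3032] [0.4421 0.3411]
250 461 479 [0.4665 0.3023] [0.4523 0.3421]
253 461 478 [0.4765 0.3035] [0.4631 0.3409]
256 460 478 [0.487  0.3027] [0.4731 0.3419]
259 459 477 [0.4975 0.3018] [0.4836 0.3407]
262 459 477 [0.507 0.303] [0.4933 0.3417]
265 465 473 [0.5122 0.3163] [0.5057 0.3345]
```

The drawer front now stands about 0.154 out, so it is fully open. The board lies flat with x from 0.363 to 0.513 and y from 0.302 to 0.3415 (40 mm wide, as it should be). I'll grip the shank at (0.448, 0.322).

>>> apply_moves([
  [0.3,[0,0.03,0],0.23],
  [0.3,[0,0.06,0],0.46],
  [0.3,[-0.005,0.095,0],0.7],
  [0.3,[-0.01,0.13,0],0.93],
  [0.3,[-0.01,0.16,0],1],
  [0.3,[-0.01,0.19,0],1],
])

```text
time: 21.92
eef_pos: [0.4535, 0.135, 0.2495]
eef_rot: [[-0.592, 0.806, -0.005], [0.806, 0.592, -0.001], [0.002, -0.005, -1.0]]
wrist_force: [0.1, -1.0, 0.7]
opening: 0.0595
gripper_force: 0.0
```

>>> apply_moves([
  [0.3,[0,0.03,0],0.23],
  [0.3,[0,0.06,0],0.46],
  [0.3,[-0.002,0.095,0],0.7],
  [0.3,[-0.004,0.13,0],0.93],
  [0.3,[-0.008,0.16,0],1],
  [0.3,[-0.008,0.188,0],1],
])

```text
time: 22.42
eef_pos: [0.4453, 0.3227, 0.2491]
eef_rot: [[-0.916, 0.401, -0.005], [0.401, 0.916, -0.003], [0.004, -0.005, -1.0]]
wrist_force: [0.3, 0.1, 0.5]
opening: 0.0599
gripper_force: 0.0
```

>>> apply_moves([
  [0.3,[0,0,-0.03],0.23],
  [0.3,[0,0,-0.06],0.46],
  [0.3,[0,0,-0.09],0.7],
  [0.3,[0,0,-0.12],0.793],
  [0.3,[0,0,-0.15],0.793],
  [0.3,[0,0,-0.18],0.793],
  [0.3,[0,0,-0.2],0.793],
  [0.3,[0,0,-0.2],0.793],
  [0.3,[0,0,-0.2],0.793],
])

```text
time: 23.17
eef_pos: [0.4447, 0.32, 0.0492]
eef_rot: [[-1.0, 0.0, -0.007], [0.0, 1.0, -0.004], [0.007, -0.004, -1.0]]
wrist_force: [-0.4, 0.1, 0.1]
opening: 0.0598
gripper_force: 0.0
```

>>> apply_moves([
  [0.3,[0.003,0.001,-0.015],0],
  [0.3,[0.003,0.001,-0.03],0],
  [0.3,[0.003,0.001,-0.04],0],
  [0.3,[0.003,0.001,-0.046],0],
  [0.3,[0.003,0.001,-0.046],0],
  [0.3,[0.003,0.001,-0.046],0],
])

```text
time: 23.67
eef_pos: [0.451, 0.3229, 0.007]
eef_rot: [[-1.0, -0.0, 0.0], [-0.0, 1.0, 0.0], [-0.0, 0.0, -1.0]]
wrist_force: [-0.4, -0.0, 0.6]
opening: 0.06
gripper_force: 0.0
```

>>> apply_moves([
  [0.3,[0,0,-0.003],0],
  [0.3,[0,0,-0.006],0],
  [0.3,[0,0,-0.008],0],
  [0.3,[0,0,-0.008],0],
])

```text
time: 24.0
eef_pos: [0.4506, 0.3227, -0.0017]
eef_rot: [[-1.0, -0.0, -0.0], [-0.0, 1.0, -0.0], [0.0, -0.0, -1.0]]
wrist_force: [0.4, -0.0, -0.6]
opening: 0.0599
gripper_force: 0.0
```

>>> apply_moves([
  [0.3,[0,0,-0.003],0],
  [0.3,[0,0,-0.005],0],
  [0.3,[0,0,-0.005],0],
])

```text
time: 24.25
eef_pos: [0.4504, 0.3225, -0.007]
eef_rot: [[-1.0, -0.0, -0.001], [-0.0, 1.0, -0.0], [0.001, -0.0, -1.0]]
wrist_force: [-0.7, -0.0, -0.6]
opening: 0.06
gripper_force: 0.0
```

>>> apply_moves([
  [0.65,[0,0,0],0],
  [0.65,[0,0,0],0],
  [0.65,[0,0,0],0],
  [0.65,[0,0,0],0],
  [0.65,[0,0,0],0],
  [0.65,[0,0,0],0],
], squeeze=50)

```text
time: 24.75
eef_pos: [0.4509, 0.3228, -0.0064]
eef_rot: [[-1.0, -0.0, 0.0], [-0.0, 1.0, 0.0], [-0.0, 0.0, -1.0]]
wrist_force: [0.1, -0.3, 0.1]
opening: 0.0299
gripper_force: 0.0
```

The fingers closed above the board, so the tips really are over 20 mm behind the reported TCP. I'll reopen and lower until the shelf is felt.

>>> apply_moves([
  [0.35,[0,0,0],0],
  [0.35,[0,0,0],0],
  [0.35,[0,0,0],0],
  [0.35,[0,0,-0.003],0],
  [0.35,[0,0,-0.006],0],
  [0.35,[0,0,-0.008],0],
  [0.35,[0,0,-0.008],0],
])

```text
time: 25.33
eef_pos: [0.4502, 0.3224, -0.0153]
eef_rot: [[-1.0, 0.0, -0.001], [0.0, 1.0, -0.001], [0.001, -0.001, -1.0]]
wrist_force: [0.1, -0.5, -0.5]
opening: 0.0557
gripper_force: 0.0
```

>>> apply_moves([
  [0.35,[0,0,-0.003],0],
  [0.35,[0,0,-0.005],0],
  [0.35,[0,0,-0.005],0],
])

```text
time: 25.58
eef_pos: [0.4504, 0.3225, -0.0201]
eef_rot: [[-1.0, 0.0, -0.001], [0.0, 1.0, -0.0], [0.001, -0.0, -1.0]]
wrist_force: [-0.3, 0.1, 0.0]
opening: 0.0556
gripper_force: 0.0
```

>>> apply_moves([
  [0.65,[0,0,0],0],
  [0.65,[0,0,0],0],
  [0.65,[0,0,0],0],
  [0.65,[0,0,0],0],
  [0.65,[0,0,0],0],
  [0.65,[0,0,0],0],
], squeeze=50)

```text
time: 26.08
eef_pos: [0.4511, 0.323, -0.0193]
eef_rot: [[-1.0, -0.0, 0.001], [-0.0, 1.0, 0.0], [-0.001, 0.0, -1.0]]
wrist_force: [1.4, -0.3, 1.2]
opening: 0.0386
gripper_force: 51.9
```

Gripped (52 N at 38.6 mm). Lifting.

>>> apply_moves([
  [0.65,[0,0,0.01],0],
  [0.65,[0,0,0.025],0],
  [0.65,[0,0,0.045],0],
  [0.65,[0,0,0.07],0],
  [0.65,[0,0,0.1],0],
  [0.65,[0,0,0.13],0],
  [0.65,[0,0,0.16],0],
  [0.65,[0,0,0.185],0],
  [0.65,[0,0,0.2],0],
  [0.65,[0,0,0.2],0],
])

```text
time: 26.92
eef_pos: [0.4533, 0.3242, 0.1858]
eef_rot: [[-1.0, -0.0, 0.008], [-0.0, 1.0, 0.004], [-0.008, 0.004, -1.0]]
wrist_force: [1.0, 0.5, -1.1]
opening: 0.0384
gripper_force: 51.7
```

```bash
python3 - <<'E'
from h import *
s=grab_frame("scene");cv2.imwrite("pics/s7.png",s);i=s.astype(int)
m=((i[...,2]-i[...,0])>45)&(i[...,1]<100)
o=get_obs();print(o["eef_pos"],o["opening"],o["gripper_force"],o["wrist_force"])
x,y,z=o["eef_pos"]
old=((cv2.imread("pics/s6.png").astype(int)));q=m[223:264,459:487];print("left on shelf frac",q.mean())
# edge expected of board if bottom at z+.0205
for b in(z+.012,z+.02,z+.028):
  print(b,proj("scene",[[.513,.302,b+.014],[.513,.3415,b+.014],[.513,.302,b],[.513,.3415,b]]).round(1).tolist())
n,l,st,ce=cv2.connectedComponentsWithStats(m.astype(np.uint8));print([(st[k].tolist(),ce[k].round(1).tolist()) for k in range(1,n) if st[k][4]>150 and 400<ce[k][0]<560 and 50<ce[k][1]<300])
for u in(452,458,464,470):print(u,[int(v) for v in (i[100:220:3,u,2]-i[100:220:3,u,0])])
E
```

```text
[0.45202937 0.32348438 0.18307392] 0.03856996131930534 51.714996099472046 [ 0.46500507 -0.16956038 -2.48289202]
left on shelf frac 0.0008710801393728223
0.19507391897506388 [[478.2, 189.6], [500.0, 193.7], [476.6, 195.6], [498.1, 199.7]]
0.20307391897506386 [[479.2, 186.1], [501.1, 190.2], [477.5, 192.1], [499.2, 196.3]]
0.21107391897506386 [[480.1, 182.5], [502.2, 186.6], [478.5, 188.7], [500.3, 192.8]]
[([489, 150, 22, 20, 268], [499.9, 157.2]), ([473, 265, 58, 68, 1807], [504.9, 288.8])]
452 [34, 39, 35, 34, 32, 33, 33, 34, 33, 32, 31, 32, 32, 32, 31, 31, 28, 32, 29, 31, 31, 33, 32, 32, 33, 31, 33, 33, 34, 33, 31, 33, 32, 34, 32, 33, 32, 33, 30, 33]
458 [34, 35, 36, 34, 34, 33, 32, 32, 33, 33, 32, 32, 33, 30, 33, 32, 32, 30, 30, 31, 32, 32, 31, 34, 34, 32, 31, 31, 33, 31, 32, 32, 34, 35, 34, 33, 32, 32, 31, 30]
464 [37, 35, 33, 33, 30, 33, 35, 33, 31, 31, 30, 31, 31, 32, 31, 30, 31, 30, 32, 30, 31, 32, 32, 34, 32, 33, 30, 33, 32, 32, 32, 34, 30, 35, 35, 31, 34, 32, 32, 33]
470 [35, 32, 36, 35, 34, 33, 33, 24, 5, 0, 1, 1, 9, 13, 20, 25, 33, 31, 31, 30, 34, 30, 32, 32, 32, 32, 34, 31, 31, 31, 33, 32, 33, 30, 31, 31, 32, 34, 32, 32]
```

Nothing is left on the shelf and the grip is firm. Carrying it over the drawer.

>>> apply_moves([
  [0.65,[0.01,-0.03,0.01],-0.2],
  [0.65,[0.02,-0.06,0.01],-0.4],
  [0.65,[0.03,-0.09,0.01],-0.6],
  [0.65,[0.04,-0.12,0.01],-0.8],
  [0.65,[0.05,-0.15,0.01],-1],
  [0.65,[0.06,-0.18,0.01],-1],
  [0.65,[0.06,-0.18,0.01],-1],
])

```text
time: 27.55
eef_pos: [0.5107, 0.1377, 0.1881]
eef_rot: [[-0.864, 0.504, -0.003], [0.504, 0.864, -0.004], [0.001, -0.005, -1.0]]
wrist_force: [0.2, -0.6, -1.4]
opening: 0.0383
gripper_force: 51.7
```

>>> apply_moves([
  [0.65,[0.015,-0.03,0],-0.2],
  [0.65,[0.03,-0.06,0],-0.4],
  [0.65,[0.045,-0.09,0],-0.6],
  [0.65,[0.06,-0.12,0],-0.8],
  [0.65,[0.075,-0.15,0],-1],
  [0.65,[0.089,-0.18,0],-1],
  [0.65,[0.089,-0.197,0],-1],
])

```text
time: 28.13
eef_pos: [0.6005, -0.0569, 0.1882]
eef_rot: [[-0.498, 0.867, -0.002], [0.867, 0.498, -0.001], [0.0, -0.002, -1.0]]
wrist_force: [-0.3, -0.1, -0.8]
opening: 0.0385
gripper_force: 51.7
```

>>> apply_moves([
  [0.65,[0,0,0],-0.2],
  [0.65,[0,0,0],-0.4],
  [0.65,[0,0,0],-0.6],
  [0.65,[0,0,0],-0.793],
  [0.65,[0,0,0],-0.793],
  [0.65,[0,0,0],-0.793],
])

```text
time: 28.63
eef_pos: [0.5985, -0.0535, 0.1884]
eef_rot: [[-0.111, 0.994, -0.004], [0.994, 0.111, 0.001], [0.001, -0.003, -1.0]]
wrist_force: [0.3, -0.1, -0.8]
opening: 0.0385
gripper_force: 51.7
```

>>> apply_moves([
  [0.65,[0.001,0,-0.03],0],
  [0.65,[0.001,0,-0.06],0],
  [0.65,[0.001,0,-0.085],0],
  [0.65,[0.001,0,-0.105],0],
  [0.65,[0.001,0,-0.12],0],
  [0.65,[0.001,0,-0.135],0],
  [0.65,[0.001,0,-0.148],0],
  [0.65,[0.001,0,-0.157],0],
  [0.65,[0.001,0,-0.162],0],
  [0.65,[0.001,0,-0.162],0],
  [0.65,[0.001,0,-0.162],0],
])

```text
time: 29.55
eef_pos: [0.6011, -0.0542, 0.0288]
eef_rot: [[-0.109, 0.994, 0.0], [0.994, 0.109, -0.0], [-0.0, 0.0, -1.0]]
wrist_force: [0.4, 0.9, -0.1]
opening: 0.0386
gripper_force: 51.7
```

>>> apply_moves([
  [0.65,[0,0,-0.003],0],
  [0.65,[0,0,-0.006],0],
  [0.65,[0,0,-0.008],0],
  [0.65,[0,0,-0.008],0],
])

```text
time: 29.88
eef_pos: [0.6006, -0.0542, 0.0203]
eef_rot: [[-0.108, 0.994, -0.0], [0.994, 0.108, 0.0], [0.0, -0.0, -1.0]]
wrist_force: [-0.4, -0.4, -1.4]
opening: 0.0386
gripper_force: 51.7
```

Now the last few millimetres to the floor, then release to 58 mm.

>>> apply_moves([
  [0.65,[0,0,-0.002],0],
  [0.65,[0,0,-0.004],0],
  [0.65,[0,0,-0.004],0],
  [0.65,[0,0,-0.004],0],
])

```text
time: 30.22
eef_pos: [0.6012, -0.0543, 0.0168]
eef_rot: [[-0.108, 0.994, 0.001], [0.994, 0.108, -0.0], [-0.0, 0.001, -1.0]]
wrist_force: [-0.2, -0.2, -0.8]
opening: 0.0384
gripper_force: 51.9
```

>>> apply_moves([
  [0.5,[0,0,0],0],
  [0.4,[0,0,0],0],
  [0.35,[0,0,0],0],
  [0.32,[0,0,0],0],
  [0.32,[0,0,0],0],
  [0.32,[0,0,0.015],0],
  [0.32,[0,0,0.04],0],
  [0.32,[0,0,0.08],0],
  [0.32,[0,0,0.12],0],
  [0.32,[0,0,0.16],0],
  [0.32,[0,0,0.2],0],
  [0.32,[0,0,0.22],0],
])

```text
time: 31.22
eef_pos: [0.6035, -0.0548, 0.2433]
eef_rot: [[-0.108, 0.994, 0.009], [0.994, 0.108, -0.002], [-0.003, 0.009, -1.0]]
wrist_force: [0.2, 0.1, 1.4]
opening: 0.0579
gripper_force: 0.0
```

>>> apply_moves([
  [0.32,[-0.02,0.03,0.02],0],
  [0.32,[-0.04,0.06,0.03],0],
  [0.32,[-0.06,0.1,0.03],0],
  [0.32,[-0.07,0.14,0.03],0],
  [0.32,[-0.08,0.18,0.03],0],
  [0.32,[-0.08,0.22,0.03],0],
  [0.32,[-0.08,0.24,0.03],0],
  [0.32,[-0.08,0.24,0.03],0],
])

```text
time: 31.88
eef_pos: [0.5199, 0.19, 0.2667]
eef_rot: [[-0.113, 0.994, 0.0], [0.994, 0.113, 0.002], [0.002, 0.001, -1.0]]
wrist_force: [0.0, 0.5, -0.4]
opening: 0.0578
gripper_force: 0.0
```

```bash
python3 - <<'E'
from h import *
d=grab_frame("side");s=grab_frame("scene");cv2.imwrite("pics/d8.png",d);cv2.imwrite("pics/s8.png",s)
p=(.6744,-.0333,.108)
bx=lambda *q:C(p,np.array(q,float))
def out(n,im):
  i=im.astype(int)
  P=proj(n,bx([-.075,-.09,.05],[-.075,.09,.05],[-.075,0,.05],[-.075,.05,.05],[-.075,-.04,.05],[-.11,0,.036],[-.04,0,.036])).round().astype(int)
  for q in P:
    if 0<=q[0]<640 and 0<=q[1]<480:print(n,q,i[q[1],q[0]])
out("side",d);out("scene",s)
a=d.astype(int);m=((a[...,2]-a[...,0])>15)
# coarse hue/colour map of the drawer region, side view
for v in range(150,275,6):print(v,' '.join('%3d/%2d'%(a[v,u].mean(),100*(a[v,u,2]-a[v,u,0])/a[v,u].sum()) for u in range(300,392,6)))
# front position
for o in(.14,.154,.165):
  u=proj("side",bx([-o,.12,.118]))[0].round().astype(int);print(o,d[u[1],u[0]])
E
```

```text
side [332 194] [ 89 142 184]
side [333 260] [ 89 144 186]
side [333 225] [ 40  69 109]
side [333 244] [ 45  79 124]
side [332 211] [ 40  71 113]
side [350 230] [ 85 135 176]
side [315 230] [ 88 141 183]
scene [255 235] [ 72 107 142]
scene [336 247] [ 66 102 136]
scene [295 241] [ 73 109 148]
scene [317 245] [ 68 101 138]
scene [277 238] [ 73 108 145]
scene [299 236] [ 70 105 142]
scene [291 256] [ 70 104 139]
150  66/11  69/11 150/ 9 149/10 148/ 9 149/10 113/10 147/ 9 144/10 143/10  32/12  30/14  29/11  29/12  31/ 7  30/10
156  70/10  71/10 146/10 146/10 145/10  97/10  69/ 9  69/ 8  54/ 9  43/11  34/12  33/12  31/11  29/12  28/12  24/15
162  61/13  67/11  90/22  95/22  93/22  75/19  46/10  46/13  42/13  42/10  32/15  31/12  29/12  31/11  28/11  28/11
168  65/12  68/12  85/21  83/22  83/23  65/21  43/12  41/12  44/11  82/22  33/15  32/12  33/12  29/13  29/11  29/10
174  80/23  78/22  78/22  79/21  78/22  76/21  36/16  36/15  47/14  73/21  72/22  33/13  32/13  33/12  29/14  28/14
180  84/22  82/22  82/23  81/23  80/23  79/22  36/15  35/17  78/22  78/22  31/17  31/15  30/14  30/15  31/1
[... 1101 characters left out ...]
8/34  80/32  86/28 136/22 133/23 131/23  54/20  66/22 106/12 149/10
246  65/12 131/23 139/23 140/23  78/32  79/31  79/31  76/33  77/32 136/23 132/23 133/22  54/22  60/22  65/21 148/ 9
252  70/23 139/23 138/23 104/24  81/32  81/32  80/33  78/33  79/31 137/23 133/23 133/22  54/22  56/22 117/25 143/10
258 132/22 137/23 137/23 140/23  62/27  62/27  63/27  63/25  66/25 135/23 133/23 131/23  59/21  55/20 116/26 144/ 9
264 125/22 139/23 137/23 139/23 143/23 143/22 144/23 131/22 124/23 136/22 132/23 127/22  61/21  53/22 114/25 144/10
270  97/23 139/23 137/23 140/22  71/22  72/22  72/22  67/22  63/23  68/22  66/22  66/21  65/21  53/21  66/23 144/ 9
0.14 [36 55 72]
0.154 [39 61 81]
0.165 [122 150 166]
```

The side image shows the red-brown board flat on the drawer floor (u 322-350, v up to about 257), clear floor on both sides of it, and the drawer fully out. The gripper is clear of everything, so I'm handing in.

```bash
python3 -c "
from bench import *
print(hand_in())"
```

```text
the job is handed in; nothing more can be done
None
```

The job is handed in: the board lies flat on the floor of the fully opened drawer and the arm is clear. The drawer took three tries: twice the fingers closed too high and only dragged it about 40 mm open, before a lower grip pulled it to its stop. The peg basket, tumbler and tape dispenser were never approached or touched, though I did not re-measure them, and the final check was from pixel values because my picture views were used up.

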